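# Stack the stepped wooden foot on the sprung mandrel

## Task

Dry-fit the stepped wooden lamp foot: thread the three wooden rings onto the upright mandrel one at a time, the largest first, then the middle one, then the smallest on top. The mandrel's sprung keys grip the bores, so push each ring gently down by feel until it is fully home with no gap beneath it - the largest on the sprung washer of the stop collar, each other ring on the ring below - without squashing the washer, then let go. Leave the solid wooden plug and everything else on the bench alone.

Things in the scene. Friction and masses are not known exactly. Their poses are not given: they have to be found in the camera images.
- nose (a point): Centre of the top end of the upright mandrel, which is fixed to the bench: a steel post of 18 mm diameter whose top 6 mm taper to 10 mm. The nose is 94 mm above the bench. z is up.
- mandrel: Centre of the underside of the mandrel's round grey base (110 mm diameter, 14 mm high). A stop collar (36 mm diameter) on the post bears a sprung washer, whose flat top takes the first ring. That top lies 40 to 54 mm below the nose: set by hand, not reported, to be felt. It yields from 5 N on, 1 mm at 11 N; over 1.7 mm (15 N) spoils it.
- keys (a point): Point on the mandrel's axis, 30 mm below the nose, amid the six pairs of sprung leaf keys with tapered tops round the post (3 to 55 mm below the nose). Each stands 2 mm out and is pushed in by a ring's bore (about 3 N each), so a ring does not drop by itself but drags unevenly, about 3 to 9 N, all the way down.
- ring_l_center (a point): The largest wooden ring, lying flat, rim down: 16 mm thick in all, bore 20 mm; round its foot runs a rim of 60 mm diameter, 4 mm high, above which the body is 50 mm in diameter, upright-sided: grip it there, the rim can be pushed down on. The point is on its axis, half-way up (8 mm over its underside); z is its axis. 22 to 45 g.
- ring_m_center (a point): The middle wooden ring, lying flat, rim down: 12 mm thick in all, bore 20 mm; round its foot runs a rim of 52 mm diameter, 4 mm high, above which the body is 42 mm in diameter, upright-sided: grip it there, the rim can be pushed down on. The point is on its axis, half-way up (6 mm over its underside); z is its axis. 14 to 28 g.
- ring_s_center (a point): The smallest wooden ring, lying flat, rim down: 10 mm thick in all, bore 20 mm; round its foot runs a rim of 44 mm diameter, 4 mm high, above which the body is 34 mm in diameter, upright-sided: grip it there, the rim can be pushed down on. The point is on its axis, half-way up (5 mm over its underside); z is its axis. 11 to 20 g.
- plug: A solid wooden disc without a bore, diameter 45 mm, 14 mm thick, lying flat among the rings; not part of the job, leave alone. The point is the centre of its underside.
- offcut: Pale wooden offcut 55 x 30 x 22 mm, leave alone. Centre of its underside.
- driver: Screwdriver lying on the bench, leave alone. Its underside; x runs along it.
- dowel_block: Plywood block 90 x 40 x 28 mm, leave alone. Centre of its underside.
There are look-alikes about, which are no part of the job. Leave any blue, green or red look-alike of the part that bears ring_l_center alone.

How it is judged:
On the way, in this order (a step that is already met when the one before it is completed fails the run):
1. the largest ring is home on the sprung washer (horizontal distance between ring_l_center and nose below 0.004 m and distance between ring_l_center and washer_face between 0.004 and 0.0096 m and (angle between ring_l_center's own z axis and vertical below 0.12 rad or angle between ring_l_center's own z axis and vertical above 3.02 rad)), for 0.2 s.
2. the middle ring is home on the largest (all of step 1 and horizontal distance between ring_m_center and nose below 0.004 m and distance between ring_m_center and ring_l_center between 0.01 and 0.0156 m and (angle between ring_m_center's own z axis and vertical below 0.12 rad or angle between ring_m_center's own z axis and vertical above 3.02 rad)), for 0.2 s.
3. the smallest ring is home on the middle one (all of step 2 and horizontal distance between ring_s_center and nose below 0.004 m and distance between ring_s_center and ring_m_center between 0.007 and 0.0126 m and (angle between ring_s_center's own z axis and vertical below 0.12 rad or angle between ring_s_center's own z axis and vertical above 3.02 rad)), for 0.2 s.
At the end, for the whole second after the job is handed in: All three rings are on the mandrel, flat (within 7 degrees) and centred on it within 4 mm, at rest and released: the largest on the sprung washer, the middle one on it, the smallest on top, each with a gap of less than 1.6 mm beneath it (all of step 3 and linear speed of each of ring_l, ring_m, ring_s below 0.02 m/s); the robot touches nothing.
It fails at once if the sprung washer is squashed by more than 1.7 mm (about 15 N) (value of joint washer above 0.0017 m).
It fails at once if the plug or another bystander is moved by more than 30 mm (distance of any of plug, offcut, driver, cup, bottle, dowel_block from where it was at the start of the episode above 0.03 m).
It also fails if it takes over 67 s, if anything falls off the work surface, if the arm or the gripper's body presses on something with over 40 N, if the wrist force passes 120 N, or if a joint passes its speed limit or range.

## Robot

A 6-joint arm with a two-finger parallel gripper is mounted at the origin on the work surface. World frame = base frame: x ahead of the robot, y to its left, z up, the work surface at z = 0. Lengths are in m, angles in rad, forces in N, time in s.
With the tool pointing down it reaches from about 0.375 to 0.9 m from the base axis. Payload 3.1 kg.
Tool frame: the origin (TCP) lies midway between the tips of the shut fingers; the grasp point (between the pads) lies 19 mm behind it (env.tcp_to_grasp is the distance from the TCP to the grasp point, in m); z points along the fingers, y is the line along which they close (so a half turn about z gives the same grasp; the last joint's range is limited). The gripper opens to 87 mm and grips with 3 to 60 N. Pads are 19 mm wide; open, the fingers measure 117 mm over their backs; the gripper's body (75 mm by 190 mm) begins 51 mm behind the grasp point.
Start: joints at [-0.178, 0.527, 1.433, -0, 1.181, -0.178], TCP at [0.625, 0, 0.223] pointing down, gripper open.
Joint ranges: [-3.08, 3.08], [-0.75, 2.2], [0.22, 2.44], [-1.43, 4.57], [0, 2.65], [-2.85, 2.85]. Speed limits (rad/s): [2.79, 2.79, 3.14, 3.14, 3.14, 3.14].

## Interface

Orientations are given as a rotation vector (axis times angle).
In Python, from rig import env, cams gives the robot as it stands.
- The arm moves only by the shell command python3 -m crank 'ROWS' [FORCE]. ROWS is JSON, one flat list of numbers, 5 for each row, row after row: the finger opening in mm, from 0 to 87, then the shift along the tool's x, y, z in units of 25 mm (1.0 is 25 mm), then the turn about the tool's z in degrees. A call has 1 to 12 rows; each row shifts and turns the commanded pose from where the row before left it, along the tool's axes as they then stand; what a row does not reach is not made up. A row lasts 1/10 s, in which the tool goes at most 50 mm and 8.59 degrees, less where a joint would pass 70% of its speed; a pose out of reach is approached as far as the arm can. A call is refused whole if a number of a shift passes 1 or a number of a turn 8.59, either way. A call with a gripper value outside its range is refused whole. The fingers move at their own pace and stop on an object; FORCE is the grip in N (left out, the last holds). Time passes only in rows, so rows that do not move let the fingers close. It gives the time, the measured TCP pose, the force, the opening and the grip force at its end, in the units of the state.
- env.get_state(): the state, without advancing time (a new reading comes with each control period).
- cams.get_image(name): name is "scene" or "side" or "wrist"; returns a dict with "image" (480x640x3 uint8, red, green, blue), "vertical_fov" (degrees; the focal length in pixels is half the picture's height over the tangent of half this angle, whatever the lens; pixels are square), "cx", "cy" (the principal point, pixels), "extrinsics" (4x4, takes a point from world to camera coordinates); the wrist camera has in their place "hand_eye" (4x4, takes a point from camera to tool coordinates, whose origin is the TCP and whose axes are the flange's). Camera axes: x right, y down, z forward; pixel columns grow to the right and rows downward; lengths in m; the calibration is good to about 2 mm. The wrist camera is an equidistant fisheye: a pixel r from the principal point sees the ray r / f radians off the axis. A picture is of the moment at which its call begins: read the wrist's pose just before it. There is no depth.
- env.finish_job(): hands the job in; it is judged then, once.
The state is a dict: "t": time; "joint_pos": joint angles; "joint_vel": joint speeds; "joint_efforts": joint torques, N m; "ee_pos": TCP position; "tcp_rot": TCP orientation; "force": force on the tool from outside, world axes, zero at the start; "moment": the same for the moment, N m; "gripper_width": opening from 0.0 (shut) to 1.0 (fully open); "gripper_force": force on a finger pad.
Only numpy, scipy, OpenCV 4.12 (cv2) and the standard library are available. Lean on these libraries where they do the work, as an engineer would, in place of code of your own. Each camera call takes 0.05 s, during which the arm holds its last target. There are 200 camera calls.

## Working session

There is one attempt and no reset: what is moved stays moved. The work goes in short steps, Python scripts to look and compute and a shell command to move; the robot and the scene stay as the last step left them, time stands still between calls to the robot, and variables do not carry over. Pictures are saved under pics/ and viewed, at most 10 in all, crops included, and the job is handed in when it is done.

```bash
ls; mkdir -p pics
python3 - <<'E'
from rig import env,cams
import cv2,numpy as np,pickle
s=env.get_state();print({k:np.round(v,3) for k,v in s.items()})
d={}
for n in ["scene","side","wrist"]:
    d[n]=cams.get_image(n);d[n]['st']=s
    cv2.imwrite(f"pics/{n}0.png",d[n]["image"][:,:,::-1])
    print(n,d[n]['vertical_fov'],d[n]['cx'],d[n]['cy'],np.round(d[n].get('extrinsics',d[n].get('hand_eye')),3).tolist())
pickle.dump(d,open('d0.pkl','wb'))
E
```

```text
pics
{'t': np.float64(0.0), 'joint_pos': array([-0.178,  0.528,  1.434, -0.   ,  1.181, -0.179]), 'joint_vel': array([-0.   ,  0.   , -0.   ,  0.001,  0.   , -0.001]), 'joint_efforts': array([-1.0000e-03, -4.4005e+01, -1.7659e+01,  6.3000e-02,  5.8000e-02,
       -0.0000e+00]), 'ee_pos': array([0.624, 0.   , 0.222]), 'tcp_rot': array([-2.22e+00, -2.22e+00,  2.00e-03]), 'force': array([-0.105, -0.16 ,  0.381]), 'moment': array([0.043, 0.001, 0.021]), 'gripper_force': np.float64(0.0), 'gripper_width': np.float64(1.001)}
scene 57.74204693575492 326.6278176717448 236.0058879251533 [[0.141, 0.99, 0.001, -0.086], [0.702, -0.099, -0.705, -0.313], [-0.698, 0.1, -0.709, 1.31], [0.0, 0.0, 0.0, 1.0]]
side 55.244539346713054 318.7560792767682 239.9707349068571 [[0.98, -0.198, -0.019, -0.503], [-0.161, -0.729, -0.665, 0.138], [0.118, 0.655, -0.747, 1.164], [0.0, 0.0, 0.0, 1.0]]
wrist 65.70646984690485 320.24107669045907 240.01824368978117 [[0.0, -0.97, -0.243, 0.065], [1.0, 0.0, 0.001, -0.0], [-0.001, -0.243, 0.97, -0.163], [0.0, 0.0, 0.0, 1.0]]
```

View pics/scene0.png

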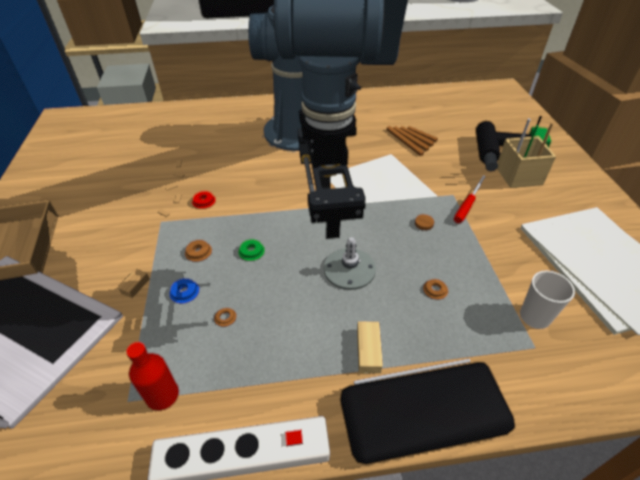

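View pics/wrist0.png

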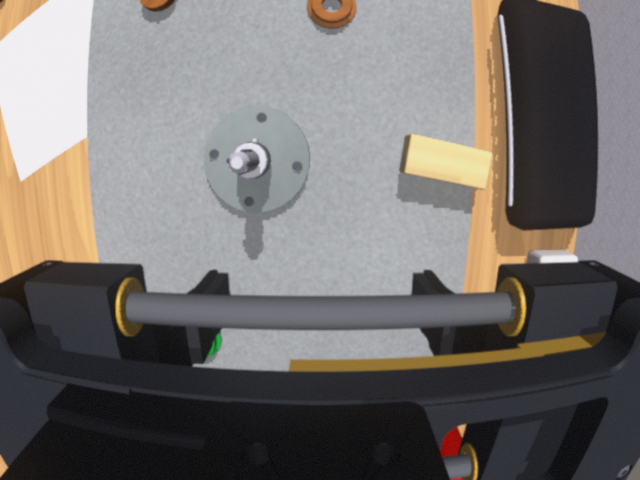

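The scene view shows brown parts at (198,250), (225,317) and (435,289), which have bores. The one at (425,222) has none, so it is the plug. The blue, green and red rings are look-alikes. The mandrel is at about (350,265), nose at about (351,241).

```bash
cat > h.py <<'E'
import numpy as np,cv2
from scipy.spatial.transform import Rotation as R
from rig import env,cams
def ray(im,uv):
    f=240/np.tan(np.radians(im['vertical_fov'])/2)
    d=np.array([uv[0]-im['cx'],uv[1]-im['cy']])/f
    if 'hand_eye' in im:
        s=im['st'];r=np.hypot(*d);c=np.r_[d*(np.sin(r)/r),np.cos(r)]
        T=np.eye(4);T[:3,:3]=R.from_rotvec(s['tcp_rot']).as_matrix();T[:3,3]=s['ee_pos'];T=T@im['hand_eye']
    else:
        c=np.r_[d,1];T=np.linalg.inv(im['extrinsics'])
    v=T[:3,:3]@c
    return T[:3,3],v/np.linalg.norm(v)
def plane(im,uv,z):
    o,v=ray(im,uv);return o+v*(z-o[2])/v[2]
def meet(rays):
    A=0;b=0
    for o,v in rays:
        P=np.eye(3)-np.outer(v,v);A=A+P;b=b+P@o
    return np.linalg.solve(A,b)
def look(n,save=None):
    s=env.get_state();im=cams.get_image(n);im['st']=s
    if save:cv2.imwrite(save,im['image'][:,:,::-1])
    return im
def brown(im,amin=40):
    h=cv2.cvtColor(im['image'],cv2.COLOR_RGB2HSV)
    m=cv2.inRange(h,(4,140,60),(13,255,230))
    m=cv2.morphologyEx(m,cv2.MORPH_CLOSE,np.ones((3,3)))
    return [c for c in cv2.findContours(m,cv2.RETR_EXTERNAL,cv2.CHAIN_APPROX_NONE)[0] if cv2.contourArea(c)>amin]
E
python3 - <<'E'
from h import *
import pickle
d=pickle.load(open('d0.pkl','rb'))
for n in d:
    for c in brown(d[n]):
        P=np.array([plane(d[n],p[0],.004)[:2] for p in c],np.float32)
        (x,y),r=cv2.minEnclosingCircle(P)
        if r<.06: print(n,c.mean((0,1)).round(),np.round([x,y,2*r],4),np.round(np.sqrt(4/np.pi*cv2.contourArea(P)),4))
im=d['scene']['image'][:,:,::-1]
cr=[cv2.resize(im[v-30:v+30,u-40:u+40],(400,300),interpolation=cv2.INTER_CUBIC) for u,v in[(198,250),(225,317),(435,289),(425,222)]]
cv2.imwrite('pics/crops.png',np.vstack([np.hstack(cr[:2]),np.hstack(cr[2:])]))
E
```

```text
scene [161. 405.] [ 0.7909 -0.305   0.0576] 0.0144
scene [130. 359.] [ 0.714  -0.3636  0.0828] 0.0177
scene [203. 200.] [ 0.2813 -0.2627  0.0774] 0.0674
side [319. 353.] [ 0.4607 -0.2661  0.0575] 0.0541
side [388. 316.] [ 0.6429 -0.2042  0.0403] 0.0373
side [344. 199.] [0.6335 0.2178 0.0468] 0.0356
side [279. 199.] [0.4432 0.2575 0.049 ] 0.0424
wrist [331.  11.] [0.6349 0.2195 0.0489] 0.0348
wrist [155.   3.] [0.4384 0.2463 0.0356] 0.0195
```

View pics/side0.png

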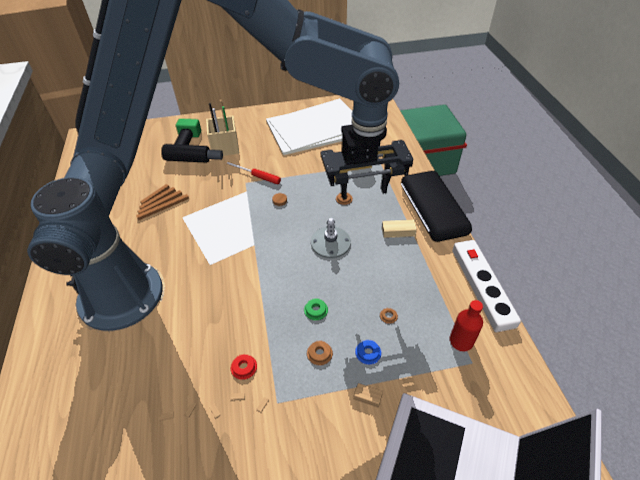

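View pics/crops.png

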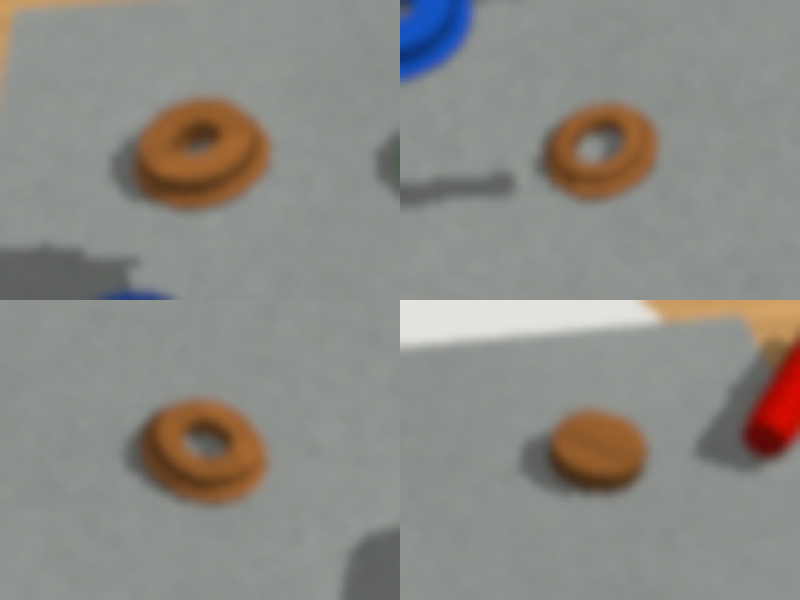

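Run:
```python
from h import *
import pickle
d=pickle.load(open('d0.pkl','rb'))
print('nose3',meet([ray(d['scene'],(351,239)),ray(d['side'],(331,220)),ray(d['wrist'],(237,161))]))
print('nose planes',[plane(d[n],p,.094) for n,p in [('scene',(351,239)),('side',(331,220)),('wrist',(237,161))]])
print('base',plane(d['wrist'],(257.5,160),.014),plane(d['side'],(331,241),.014))
a,b=plane(d['wrist'],(205,160),.014),plane(d['wrist'],(310,160),.014);print('base dia',np.linalg.norm(a-b))
for p in [(260,118)]: print(plane(d['wrist'],p,.014))
```

```text
nose3 [0.55758945 0.05586219 0.09261676]
nose planes [array([0.55650044, 0.05615326, 0.094     ]), array([0.5581861 , 0.05191686, 0.094     ]), array([0.55800303, 0.05708864, 0.094     ])]
base [0.56090365 0.05518856 0.014     ] [0.55776686 0.04985683 0.014     ]
base dia 0.10774410768294178
[0.56387421 0.09746913 0.014     ]
```

```bash
python3 -m crank '[87,-0.9,-0.55,0.3,0, 87,-0.9,-0.55,0.3,0, 87,-0.9,-0.55,0.3,0, 87,-0.9,-0.55,0.3,0, 87,-0.9,-0.55,0.3,0, 87,-0.9,-0.55,0.3,0, 87,-0.9,-0.55,0.3,0, 87,-0.9,-0.55,0.3,0, 87,-0.9,-0.55,0.3,0, 87,-0.9,-0.55,0.3,0, 87,-0.9,-0.55,0.3,0, 87,-0.9,-0.55,0,0]'
cat > ringlook.py <<'E'
from h import *
import sys
name,zt,px,py=sys.argv[1],float(sys.argv[2]),float(sys.argv[3]),float(sys.argv[4])
im=look('wrist','pics/%s.png'%name);s=im['st']
print('tcp',s['ee_pos'].round(4),s['tcp_rot'].round(3),s['t'])
for c in brown(im,300):
    for z in (.002,zt):
        P=np.array([plane(im,p[0],z)[:2] for p in c],np.float32)
        (x,y),r=cv2.minEnclosingCircle(P)
        if r<.06: print(c.mean((0,1)).round(),z,np.round([x,y,2*r],4),'shift units (tool x,y):',np.round([(y-s['ee_pos'][1])/.025,(x-s['ee_pos'][0])/.025],2))
E
python3 ringlook.py L1 .016 .461 -.266
```

```text
t: 1.35
ee_pos: [0.4587, -0.2702, 0.1389]
tcp_rot: [-2.22, -2.219, 0.0]
force: [0.1, -0.2, -0.5]
gripper_width: 0.999
gripper_force: 0.0
tcp [ 0.4587 -0.2702  0.1389] [-2.22  -2.219  0.   ] 1.35
[322. 226.] 0.002 [ 0.4599 -0.2681  0.0572] shift units (tool x,y): [0.08 0.05]
[322. 226.] 0.016 [ 0.4598 -0.2652  0.0545] shift units (tool x,y): [0.2  0.05]
[525. 159.] 0.002 [ 0.6432 -0.2058  0.0409] shift units (tool x,y): [2.58 7.38]
[525. 159.] 0.016 [ 0.6345 -0.2058  0.039 ] shift units (tool x,y): [2.58 7.04]
```

```bash
python3 -m crank '[87,0.08,0.05,1,0, 87,0,0,1,0, 87,0,0,1,0, 87,0,0,1,0, 87,0,0,0.9,0, 87,0,0,0.4,0, 87,0,0,0,0, 87,0,0,0,0]'
```

```text
t: 2.2
ee_pos: [0.4616, -0.2682, 0.008]
tcp_rot: [2.221, 2.221, 0.0]
force: [-0.5, -0.4, 0.5]
gripper_width: 1.0
gripper_force: 0.0
```

```bash
python3 -m crank '[87,0,0,0.1,0, 40,0,0,0,0, 40,0,0,0,0, 40,0,0,0,0, 40,0,0,0,0, 40,0,0,0,0, 40,0,0,0,0, 40,0,0,0,0]' 25; python3 -m crank '[40,0,0,-0.2,0, 40,0,0,-1,0, 40,0,0,-1,0, 40,0,0,-1,0, 40,0,0,-1,0, 40,0,0,-1,0, 40,0,0,0,0]'; python3 ringlook.py L2 .016 0 0
```

```text
t: 3.0
ee_pos: [0.4612, -0.268, 0.0051]
tcp_rot: [2.222, 2.221, 0.0]
force: [-0.9, 0.1, 1.5]
gripper_width: 0.562
gripper_force: 25.0
t: 3.7
ee_pos: [0.463, -0.2694, 0.1384]
tcp_rot: [2.216, 2.216, 0.001]
force: [0.2, 0.6, -0.3]
gripper_width: 0.556
gripper_force: 25.0
tcp [ 0.463  -0.2694  0.1384] [2.216e+00 2.216e+00 1.000e-03] 3.7
[320. 334.] 0.002 [ 0.4634 -0.3646  0.062 ] shift units (tool x,y): [-3.81  0.02]
[320. 334.] 0.016 [ 0.4633 -0.357   0.0591] shift units (tool x,y): [-3.5   0.01]
[320. 265.] 0.002 [ 0.4638 -0.3097  0.1027] shift units (tool x,y): [-1.61  0.03]
[320. 265.] 0.016 [ 0.4637 -0.3047  0.0979] shift units (tool x,y): [-1.41  0.03]
[521. 156.] 0.002 [ 0.6441 -0.2028  0.0411] shift units (tool x,y): [2.66 7.25]
[521. 156.] 0.016 [ 0.6356 -0.2029  0.0392] shift units (tool x,y): [2.66 6.9 ]
```

View pics/L2.png

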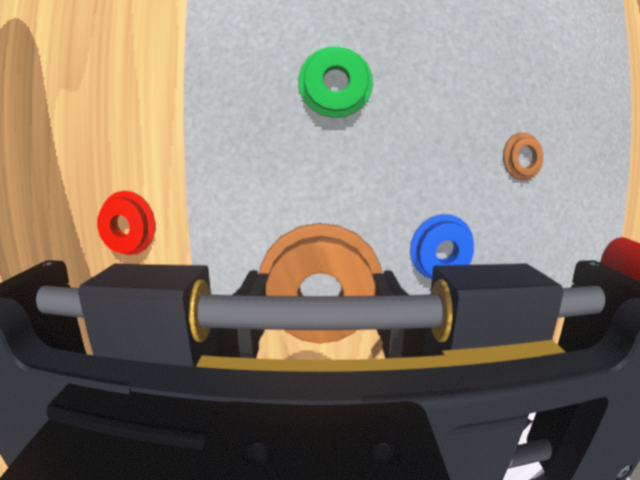

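Ring L is held, with its rim spanning columns 260–382, top edge at row 223. I'll work out its offset in hand.

```bash
cat > held.py <<'E'
from h import *
import sys
# top edge (tool +x) of held ring's rim -> centre offset along tool x.  args: rim radius, save name
r=float(sys.argv[1]);im=look('wrist','pics/%s.png'%sys.argv[2]);s=im['st']
h=cv2.cvtColor(im['image'],cv2.COLOR_RGB2HSV);m=cv2.inRange(h,(4,140,60),(13,255,230))
m=cv2.morphologyEx(m,cv2.MORPH_OPEN,np.ones((3,3)))
n,l,st,_=cv2.connectedComponentsWithStats(m[:,230:410])
i=max(range(1,n),key=lambda k:st[k,4]);c=230+st[i,0]+st[i,2]/2;row=st[i,1]
Rm=R.from_rotvec(s['tcp_rot']).as_matrix()
p=plane(im,(c,row),s['ee_pos'][2]-.001)
t=Rm.T@(p-s['ee_pos']);print('tcp',s['ee_pos'].round(4),'cols',230+st[i,0],230+st[i,0]+st[i,2],'row',row,'ring centre in tool x,y mm',(t[:2]*1e3-[r*1e3,0]).round(1))
E
python3 held.py .03 L2b
python3 - <<'E'
s=__import__('rig').env.get_state()['ee_pos']
print('to nose, units tool x,y:',(.056-s[1])/.025,(.558-s[0])/.025)
E
```

```text
tcp [ 0.4621 -0.2687  0.1367] cols 261 380 row 224 ring centre in tool x,y mm [ 1.8 -0.2]
to nose, units tool x,y: 12.95785277410131 3.869919724362023
```

```bash
python3 -m crank '[40,1,0.39,0,0, 40,1,0.39,0,0, 40,1,0.39,0,0, 40,1,0.39,0,0, 40,1,0.39,0,0, 40,1,0.39,0,0, 40,1,0.39,0,0, 40,1,0.39,0,0, 40,1,0.39,0,0, 40,1,0.36,0,0, 40,0,0,0,0, 40,0,0,0,0]'; python3 held.py .03 L3
python3 - <<'E'
import cv2
a=cv2.imread('pics/L3.png')[60:330,200:440];cv2.imwrite('pics/L3c.png',cv2.resize(a,None,fx=2,fy=2))
E
```

```text
t: 5.0
ee_pos: [0.5569, -0.0175, 0.1336]
tcp_rot: [-2.218, -2.222, 0.003]
force: [0.1, 0.3, -0.6]
gripper_width: 0.558
gripper_force: 25.0
tcp [ 0.5569 -0.0175  0.1336] cols 261 380 row 224 ring centre in tool x,y mm [ 1.7 -0.2]
```

View pics/L3c.png

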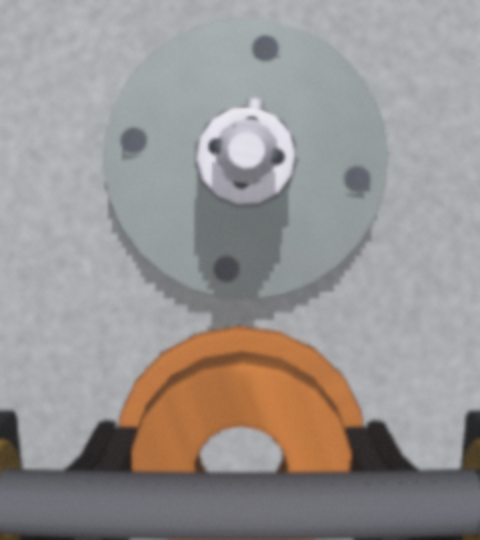

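The nose end face is at image (323,136), the base centre at about (322.7,140), and the ring is below them.

Run:
```python
from h import *
im=look('wrist');s=im['st']
p=plane(im,(323,136),.094);print(s['ee_pos'],'nose',p,'base',plane(im,(322.7,140),.014))
print('move units x,y',(p[1]-s['ee_pos'][1]-.0017)/.025,(p[0]-s['ee_pos'][0])/.025)
```

```text
[ 0.55697355 -0.01810477  0.13389029] nose [0.55803236 0.05430767 0.094     ] base [0.5582262  0.05401284 0.014     ]
move units x,y 2.8284975898941793 0.04235233000530414
```

```bash
python3 -m crank '[40,1,0.04,0,0, 40,1,0,0,0, 40,0.6,0,0,0, 40,0.23,0,0,0, 40,0,0,0,0, 40,0,0,0.8,0, 40,0,0,0.3,0, 40,0,0,0,0, 40,0,0,0,0]'; python3 -c "
from h import *
look('side','pics/s1.png');a=cv2.imread('pics/s1.png')[150:290,240:420];cv2.imwrite('pics/s1c.png',cv2.resize(a,None,fx=4,fy=4,interpolation=2))"
```

```text
t: 6.0
ee_pos: [0.5591, 0.0521, 0.1076]
tcp_rot: [-2.222, -2.221, 0.0]
force: [0.5, -0.4, -0.1]
gripper_width: 0.558
gripper_force: 25.0
```

View pics/s1c.png

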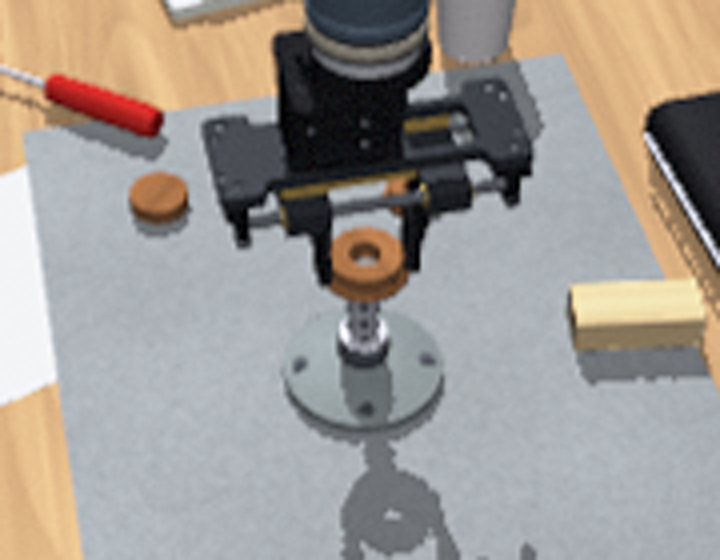

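```bash
python3 -m crank '[40,0,-0.03,0.15,0, 40,0,0,0.15,0, 40,0,0,0.1,0, 40,0,0,0.1,0]';  python3 -m crank '[40,0,0,0.1,0, 40,0,0,0.1,0, 40,0,0,0,0]'; python3 -m crank '[40,0,0,0.1,0, 40,0,0,0.1,0, 40,0,0,0,0]'
```

```text
t: 6.45
ee_pos: [0.5582, 0.0528, 0.0949]
tcp_rot: [-2.221, -2.222, 0.0]
force: [-0.3, -0.1, -0.5]
gripper_width: 0.553
gripper_force: 25.0
t: 6.75
ee_pos: [0.5579, 0.0529, 0.0896]
tcp_rot: [-2.221, -2.221, 0.001]
force: [0.3, -0.5, -2.7]
gripper_width: 0.556
gripper_force: 25.0
t: 7.05
ee_pos: [0.5582, 0.0529, 0.0848]
tcp_rot: [-2.221, -2.221, -0.0]
force: [0.1, 0.4, -1.3]
gripper_width: 0.557
gripper_force: 25.0
```

```bash
for i in 1; do python3 -m crank '[40,0,0,0.1,0, 40,0,0,0.1,0, 40,0,0,0,0, 40,0,0,0,0]'; done;  python3 -m crank '[40,0,0,0.1,0, 40,0,0,0.1,0, 40,0,0,0,0, 40,0,0,0,0]'; python3 -m crank '[40,0,0,0.1,0, 40,0,0,0.1,0, 40,0,0,0,0, 40,0,0,0,0]'; python3 -m crank '[40,0,0,0.1,0, 40,0,0,0.1,0, 40,0,0,0,0, 40,0,0,0,0]'
```

```text
t: 7.45
ee_pos: [0.5585, 0.0528, 0.0798]
tcp_rot: [2.221, 2.221, 0.001]
force: [1.0, 1.5, 0.7]
gripper_width: 0.555
gripper_force: 25.0
t: 7.85
ee_pos: [0.5583, 0.0528, 0.0751]
tcp_rot: [2.221, 2.221, 0.0]
force: [-0.5, 1.2, 2.8]
gripper_width: 0.555
gripper_force: 25.0
t: 8.25
ee_pos: [0.5584, 0.0529, 0.0702]
tcp_rot: [2.221, 2.221, 0.0]
force: [0.6, 1.1, 4.0]
gripper_width: 0.556
gripper_force: 25.0
t: 8.65
ee_pos: [0.5586, 0.0529, 0.065]
tcp_rot: [2.221, 2.221, 0.001]
force: [0.1, 2.0, 2.9]
gripper_width: 0.561
gripper_force: 25.0
```

```bash
python3 -m crank '[40,0,0,0.1,0, 40,0,0,0.08,0, 40,0,0,0,0, 40,0,0,0,0]'; python3 -m crank '[40,0,0,0.04,0, 40,0,0,0,0, 40,0,0,0,0]'
```

```text
t: 9.05
ee_pos: [0.5585, 0.0529, 0.0605]
tcp_rot: [2.221, 2.221, 0.001]
force: [-0.0, 2.4, 1.8]
gripper_width: 0.556
gripper_force: 25.0
t: 9.35
ee_pos: [0.5583, 0.0528, 0.0596]
tcp_rot: [2.221, 2.221, 0.0]
force: [0.3, 2.6, 3.8]
gripper_width: 0.553
gripper_force: 25.0
```

```bash
cat > g.py <<'E'
import sys
from rig import env
s=env.get_state();print('%.4f'%s['ee_pos'][2],s['force'].round(1),'t %.2f'%s['t'])
sys.exit(s['force'][2]>float(sys.argv[1]))
E
c="python3 -m crank"; g="python3 g.py 7.5"
$c '[40,0,0,0.025,0, 40,0,0,0,0]' >/dev/null && $g && $c '[40,0,0,0.025,0, 40,0,0,0,0]' >/dev/null && $g && $c '[40,0,0,0.025,0, 40,0,0,0,0]' >/dev/null && $g && $c '[40,0,0,0.025,0, 40,0,0,0,0]' >/dev/null && $g && $c '[40,0,0,0.025,0, 40,0,0,0,0]' >/dev/null && $g && $c '[40,0,0,0.025,0, 40,0,0,0,0]' >/dev/null && $g
```

```text
0.0590 [0.6 2.3 4.7] t 9.55False
```

```bash
sed -i 's/sys.exit(\(.*\))$/sys.exit(int(\1))/' g.py
c="python3 -m crank"; g="python3 g.py 7.5"
$c '[40,0,0,0.025,0, 40,0,0,0,0]' >/dev/null && $g && $c '[40,0,0,0.025,0, 40,0,0,0,0]' >/dev/null && $g && $c '[40,0,0,0.025,0, 40,0,0,0,0]' >/dev/null && $g && $c '[40,0,0,0.025,0, 40,0,0,0,0]' >/dev/null && $g && $c '[40,0,0,0.025,0, 40,0,0,0,0]' >/dev/null && $g && $c '[40,0,0,0.025,0, 40,0,0,0,0]' >/dev/null && $g
```

```text
0.0586 [0.3 0.9 5.3] t 9.75
0.0582 [-0.3  1.8  7.7] t 9.95
```

```bash
c="python3 -m crank"; g="python3 g.py 10.5"
$c '[40,0,0,0,0]' >/dev/null && $g && $c '[40,0,0,0.016,0, 40,0,0,0,0]' >/dev/null && $g && $c '[40,0,0,0.016,0, 40,0,0,0,0]' >/dev/null && $g && $c '[40,0,0,0.016,0, 40,0,0,0,0]' >/dev/null && $g && $c '[40,0,0,0.016,0, 40,0,0,0,0]' >/dev/null && $g && $c '[40,0,0,0.016,0, 40,0,0,0,0]' >/dev/null && $g
```

```text
0.0582 [-0.3  1.5  8. ] t 10.05
0.0579 [-0.9  2.6  8.5] t 10.25
0.0575 [-0.1  0.9  6.7] t 10.45
0.0570 [0.4 1.8 6.6] t 10.65
0.0566 [0.3 2.5 7.2] t 10.85
0.0562 [-0.3  2.   6.8] t 11.05
```

```bash
c="python3 -m crank"; g="python3 g.py 10.5"
$c '[40,0,0,0.02,0, 40,0,0,0,0]' >/dev/null && $g && $c '[40,0,0,0.02,0, 40,0,0,0,0]' >/dev/null && $g && $c '[40,0,0,0.02,0, 40,0,0,0,0]' >/dev/null && $g && $c '[40,0,0,0.02,0, 40,0,0,0,0]' >/dev/null && $g && $c '[40,0,0,0.02,0, 40,0,0,0,0]' >/dev/null && $g && $c '[40,0,0,0.02,0, 40,0,0,0,0]' >/dev/null && $g && $c '[40,0,0,0.02,0, 40,0,0,0,0]' >/dev/null && $g && $c '[40,0,0,0.02,0, 40,0,0,0,0]' >/dev/null && $g
```

```text
0.0556 [0.3 1.7 6.8] t 11.25
0.0552 [-0.3  1.3  7. ] t 11.45
0.0546 [0.8 2.  6.4] t 11.65
0.0541 [-0.6  3.1  6.4] t 11.85
0.0534 [-0.4  2.3  5. ] t 12.05
0.0528 [0.2 1.2 4.2] t 12.25
0.0523 [0.3 2.7 5.4] t 12.45
0.0519 [-0.2  1.5  6.3] t 12.65
```

```bash
c="python3 -m crank"; g="python3 g.py 10"
$c '[40,0,0,0.02,0, 40,0,0,0,0]' >/dev/null && $g && $c '[40,0,0,0.02,0, 40,0,0,0,0]' >/dev/null && $g && $c '[40,0,0,0.02,0, 40,0,0,0,0]' >/dev/null && $g && $c '[40,0,0,0.02,0, 40,0,0,0,0]' >/dev/null && $g && $c '[40,0,0,0.02,0, 40,0,0,0,0]' >/dev/null && $g && $c '[40,0,0,0.02,0, 40,0,0,0,0]' >/dev/null && $g && $c '[40,0,0,0.02,0, 40,0,0,0,0]' >/dev/null && $g && $c '[40,0,0,0.02,0, 40,0,0,0,0]' >/dev/null && $g
```

```text
0.0515 [0.8 1.9 5.6] t 12.85
0.0511 [0.7 2.  7.2] t 13.05
0.0507 [1.5 2.6 7.5] t 13.25
0.0503 [0.2 2.6 7.6] t 13.45
0.0497 [0.2 3.1 7.7] t 13.65
0.0491 [0.5 1.8 7. ] t 13.85
0.0488 [-0.1  2.1  7.5] t 14.05
0.0486 [-0.5  2.3 10. ] t 14.25
```

```bash
c="python3 -m crank"; g="python3 g.py 13.3"
$c '[40,0,0,0,0]' >/dev/null && $g && $c '[40,0,0,0.012,0, 40,0,0,0,0]' >/dev/null && $g && $c '[40,0,0,0.012,0, 40,0,0,0,0]' >/dev/null && $g && $c '[40,0,0,0.012,0, 40,0,0,0,0]' >/dev/null && $g && $c '[40,0,0,0.012,0, 40,0,0,0,0]' >/dev/null && $g && $c '[40,0,0,0.012,0, 40,0,0,0,0]' >/dev/null && $g
```

```text
0.0486 [-0.6  2.  11. ] t 14.35
0.0486 [-0.6  2.1 12.5] t 14.55
0.0484 [-0.7  2.6 12. ] t 14.75
0.0483 [-0.9  2.7 13.8] t 14.95
```

```bash
python3 -m crank '[40,0,0,-0.04,0, 40,0,0,0,0, 87,0,0,0,0, 87,0,0,0,0, 87,0,0,0,0, 87,0,0,0,0]'; python3 -m crank '[87,0,0,-0.5,0, 87,0,0,-1,0, 87,0,0,-1,0, 87,0,0,-1,0, 87,0,0,0,0]'; python3 -c "
from h import *
a=look('wrist')['image'][:,:,::-1]
b=look('side')['image'][150:290,240:420,::-1]
cv2.imwrite('pics/v.png',np.hstack([cv2.resize(a[60:300,180:460],(400,343)),cv2.resize(b,(400,343))]))"
```

```text
t: 15.55
ee_pos: [0.5566, 0.0525, 0.0469]
tcp_rot: [-2.22, -2.22, 0.004]
force: [-0.7, -0.2, 0.2]
gripper_width: 0.837
gripper_force: 0.0
t: 16.05
ee_pos: [0.5609, 0.0524, 0.1389]
tcp_rot: [2.217, 2.217, 0.007]
force: [-0.1, 0.1, 0.3]
gripper_width: 0.998
gripper_force: 0.0
```

View pics/v.png

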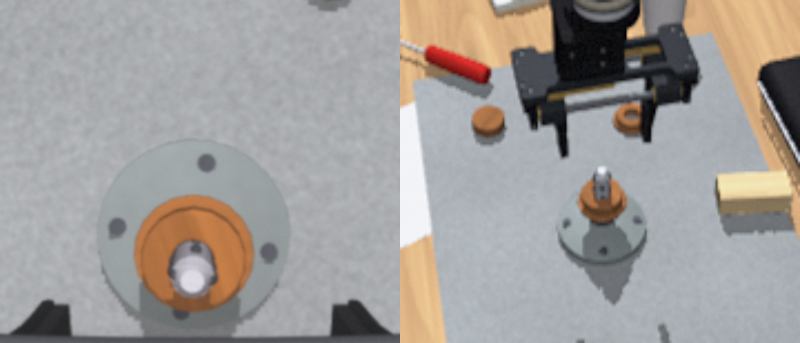

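Ring L is on the mandrel, flat and concentric with the post. Next is ring M.

```bash
python3 -m crank '[87,0.9,0.4,0,0, 87,0.9,0.4,0,0, 87,0.9,0.4,0,0, 87,0.9,0.4,0,0, 87,0.9,0.4,0,0, 87,0.9,0.4,0,0, 87,0.9,0.4,0,0, 87,0.3,0.1,0,0, 87,0,0,0,0, 87,0,0,0,0]'; python3 ringlook.py M1 .012 0 0
```

```text
t: 17.15
ee_pos: [0.6296, 0.2169, 0.1342]
tcp_rot: [-2.221, -2.221, 0.004]
force: [0.4, 1.0, -0.1]
gripper_width: 0.999
gripper_force: 0.0
tcp [0.6296 0.2169 0.1342] [-2.221 -2.221  0.004] 17.15
[328. 226.] 0.002 [0.6352 0.2196 0.05  ] shift units (tool x,y): [0.11 0.22]
[328. 226.] 0.012 [0.635  0.2218 0.0483] shift units (tool x,y): [0.2  0.22]
[108. 191.] 0.002 [0.4383 0.2538 0.0479] shift units (tool x,y): [ 1.48 -7.65]
[108. 191.] 0.012 [0.4448 0.2548 0.0463] shift units (tool x,y): [ 1.52 -7.39]
```

```bash
python3 -m crank '[87,0.16,0.22,1,0, 87,0,0,1,0, 87,0,0,1,0, 87,0,0,1,0, 87,0,0,0.8,0, 87,0,0,0.33,0, 87,0,0,0,0, 87,0,0,0,0]'
```

```text
t: 18.0
ee_pos: [0.6368, 0.2214, 0.0079]
tcp_rot: [2.222, 2.22, 0.001]
force: [1.1, -0.1, 0.1]
gripper_width: 0.999
gripper_force: 0.0
```

```bash
python3 -m crank '[87,0,0,0.1,0, 30,0,0,0,0, 30,0,0,0,0, 30,0,0,0,0, 30,0,0,0,0, 30,0,0,0,0, 30,0,0,0,0, 30,0,0,0,0, 30,0,0,0,0]' 25; python3 -m crank '[30,0,0,-0.2,0, 30,0,0,-1,0, 30,0,0,-1,0, 30,0,0,-1,0, 30,0,0,-1,0, 30,0,0,-1,0, 30,0,0,0,0, 30,0,0,0,0]'; python3 held.py .026 M2
```

```text
t: 18.9
ee_pos: [0.6362, 0.2218, 0.0045]
tcp_rot: [-2.221, -2.221, 0.0]
force: [0.2, -0.6, -0.5]
gripper_width: 0.463
gripper_force: 25.0
t: 19.7
ee_pos: [0.6363, 0.2218, 0.135]
tcp_rot: [2.221, 2.221, 0.001]
force: [-0.9, 0.5, -0.7]
gripper_width: 0.469
gripper_force: 25.0
tcp [0.6363 0.2218 0.135 ] cols 273 369 row 242 ring centre in tool x,y mm [-2.6  0. ]
```

```bash
python3 -m crank '[30,-0.9,-0.43,0,0, 30,-0.9,-0.43,0,0, 30,-0.9,-0.43,0,0, 30,-0.9,-0.43,0,0, 30,-0.9,-0.43,0,0, 30,-0.9,-0.43,0,0, 30,-0.9,-0.43,0,0, 30,-0.27,-0.11,0,0, 30,0,0,0.5,0, 30,0,0,0.5,0, 30,0,0,0,0, 30,0,0,0,0]'; python3 held.py .026 M3
```

```text
t: 20.95
ee_pos: [0.5579, 0.0584, 0.1084]
tcp_rot: [-2.219, -2.222, 0.002]
force: [1.3, -0.1, 0.7]
gripper_width: 0.467
gripper_force: 25.0
tcp [0.5579 0.0584 0.1084] cols 273 369 row 214 ring centre in tool x,y mm [10.3  0. ]
```

```bash
c="python3 -m crank"; g="python3 g.py 10"
$c '[30,-0.03,0.01,0.15,0, 30,0,0,0.15,0, 30,0,0,0.15,0, 30,0,0,0.1,0, 30,0,0,0,0]' && $c '[30,0,0,0.1,0, 30,0,0,0.1,0, 30,0,0,0,0]' >/dev/null && $g &&  $c '[30,0,0,0.1,0, 30,0,0,0.1,0, 30,0,0,0,0]' >/dev/null && $g && $c '[30,0,0,0.1,0, 30,0,0,0.1,0, 30,0,0,0,0]' >/dev/null && $g && $c '[30,0,0,0.1,0, 30,0,0,0.1,0, 30,0,0,0,0]' >/dev/null && $g
```

```text
t: 21.5
ee_pos: [0.5582, 0.0568, 0.0954]
tcp_rot: [-2.221, -2.221, 0.001]
force: [-0.1, -0.1, -0.8]
gripper_width: 0.467
gripper_force: 25.0
0.0905 [-0.  -0.2  0.5] t 21.80
0.0854 [-0.3  0.3 -0.9] t 22.10
0.0804 [ 0.9  1.  -0.8] t 22.40
0.0756 [0.6 0.8 1.8] t 22.70
```

```bash
c="python3 -m crank"; g="python3 g.py 10"
$c '[30,0,0,0.1,0, 30,0,0,0.1,0, 30,0,0,0,0]' >/dev/null && $g && $c '[30,0,0,0.1,0, 30,0,0,0.04,0, 30,0,0,0,0]' >/dev/null && $g && $c '[30,0,0,0.03,0, 30,0,0,0,0]' >/dev/null && $g && $c '[30,0,0,0.03,0, 30,0,0,0,0]' >/dev/null && $g && $c '[30,0,0,0.02,0, 30,0,0,0,0]' >/dev/null && $g && $c '[30,0,0,0.02,0, 30,0,0,0,0]' >/dev/null && $g
```

```text
0.0705 [ 0.7  0.6 -0.1] t 23.00
0.0673 [-0.2  2.8  2.1] t 23.30
0.0666 [-0.1  2.1  4.2] t 23.50
0.0657 [-0.5  2.   3.5] t 23.70
0.0652 [0.2 2.3 4.1] t 23.90
0.0649 [0.  2.6 3.3] t 24.10
```

```bash
c="python3 -m crank"; g="python3 g.py 11"
$c '[30,0,0,0.02,0, 30,0,0,0,0]' >/dev/null && $g && $c '[30,0,0,0.016,0, 30,0,0,0,0]' >/dev/null && $g && $c '[30,0,0,0.016,0, 30,0,0,0,0]' >/dev/null && $g && $c '[30,0,0,0.016,0, 30,0,0,0,0]' >/dev/null && $g && $c '[30,0,0,0.016,0, 30,0,0,0,0]' >/dev/null && $g && $c '[30,0,0,0.016,0, 30,0,0,0,0]' >/dev/null && $g
```

```text
0.0645 [-1.3  1.2  5.3] t 24.30
0.0644 [-0.1  2.4  6.4] t 24.50
0.0642 [-0.3  2.3  7.9] t 24.70
0.0641 [-1.4  2.3 10.8] t 24.90
0.0640 [-2.   3.1 13. ] t 25.10
```

```bash
python3 -m crank '[30,0,0,-0.04,0, 30,0,0,0,0, 87,0,0,0,0, 87,0,0,0,0, 87,0,0,0,0, 87,0,0,0,0]'; python3 -m crank '[87,0,0,-0.5,0, 87,0,0,-1,0, 87,0,0,-1,0, 87,0,0,-1,0, 87,0,0,0,0]'; python3 -c "
from h import *
a=look('wrist')['image'][:,:,::-1]
b=look('side')['image'][150:290,240:420,::-1]
cv2.imwrite('pics/v2.png',np.hstack([cv2.resize(a[60:300,180:460],(400,343)),cv2.resize(b,(400,343))]))"
```

```text
t: 25.7
ee_pos: [0.5576, 0.0565, 0.063]
tcp_rot: [-2.22, -2.221, 0.003]
force: [0.0, 0.6, 0.4]
gripper_width: 0.743
gripper_force: 0.0
t: 26.2
ee_pos: [0.5607, 0.0566, 0.1548]
tcp_rot: [2.217, 2.218, 0.007]
force: [-0.3, 0.2, 0.1]
gripper_width: 0.997
gripper_force: 0.0
```

View pics/v2.png

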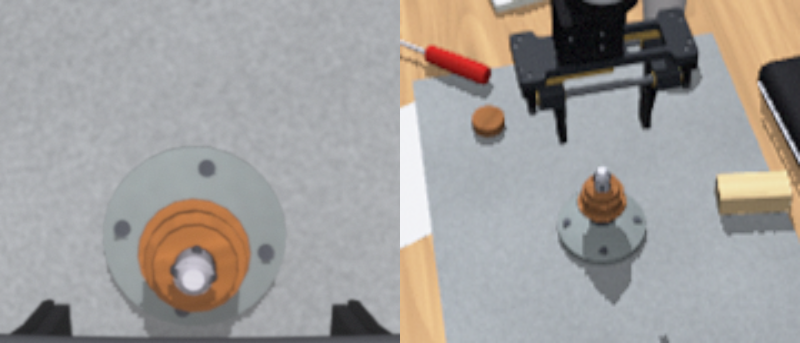

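Ring M is stacked flat on L, with no visible gap. Next is ring S.

```bash
python3 -m crank '[87,-0.95,0.3,0,0, 87,-0.95,0.3,0,0, 87,-0.95,0.3,0,0, 87,-0.95,0.3,0,0, 87,-0.95,0.3,0,0, 87,-0.95,0.3,0,0, 87,-0.95,0.3,0,0, 87,-0.95,0.3,0,0, 87,-0.95,0.3,0,0, 87,-0.95,0.3,0,0, 87,-0.95,0.3,0,0, 87,0,0,0.5,0]';python3 -m crank '[87,0,0,0,0]' >/dev/null; python3 ringlook.py S1 .010 0 0; python3 -c "
from h import *
im=look('wrist');h=cv2.cvtColor(im['image'],cv2.COLOR_RGB2HSV);m=cv2.inRange(h,(100,140,60),(125,255,255))
for c in cv2.findContours(m,0,1)[0]:
  if cv2.contourArea(c)>100: print('blue',cv2.minEnclosingCircle(np.array([plane(im,p[0],.004)[:2] for p in c],np.float32)))"
```

```text
t: 27.5
ee_pos: [0.6424, -0.2083, 0.1384]
tcp_rot: [2.222, 2.215, 0.0]
force: [1.1, -0.0, 0.7]
gripper_width: 0.999
gripper_force: 0.0
tcp [ 0.6383 -0.2035  0.1349] [-2.217 -2.215  0.003] 27.6
[328. 230.] 0.002 [ 0.6437 -0.203   0.0417] shift units (tool x,y): [0.02 0.22]
[328. 230.] 0.01 [ 0.6436 -0.2013  0.0405] shift units (tool x,y): [0.09 0.21]
blue ((0.5698673725128174, -0.29642707109451294), 0.02766943722963333)
```

```bash
python3 -m crank '[87,0,0,0,0, 87,0,0,0,0]' >/dev/null; python3 ringlook.py S2 .010 0 0
```

```text
tcp [ 0.6409 -0.2034  0.1389] [-2.22  -2.223 -0.   ] 27.9
[324. 228.] 0.002 [ 0.6439 -0.2034  0.0418] shift units (tool x,y): [0.   0.12]
[324. 228.] 0.01 [ 0.6438 -0.2016  0.0407] shift units (tool x,y): [0.07 0.12]
```

```bash
python3 -m crank '[87,0,0.12,1,0, 87,0,0,1,0, 87,0,0,1,0, 87,0,0,1,0, 87,0,0,0.9,0, 87,0,0,0.33,0, 87,0,0,0,0, 87,0,0,0,0]'
```

```text
t: 28.75
ee_pos: [0.6448, -0.2047, 0.009]
tcp_rot: [2.22, 2.22, 0.001]
force: [0.8, -0.5, 1.1]
gripper_width: 0.994
gripper_force: 0.0
```

```bash
python3 -m crank '[87,0.03,0,0.16,0, 22,0,0,0,0, 22,0,0,0,0, 22,0,0,0,0, 22,0,0,0,0, 22,0,0,0,0, 22,0,0,0,0, 22,0,0,0,0, 22,0,0,0,0, 22,0,0,0,0]' 25; python3 -m crank '[22,0,0,-0.2,0, 22,0,0,-1,0, 22,0,0,-1,0, 22,0,0,-1,0, 22,0,0,-1,0, 22,0,0,-1,0, 22,0,0,0,0, 22,0,0,0,0]'; python3 held.py .022 S3
```

```text
t: 29.75
ee_pos: [0.6443, -0.204, 0.0045]
tcp_rot: [2.221, 2.221, 0.0]
force: [-0.1, 0.5, 3.3]
gripper_width: 0.37
gripper_force: 25.6
t: 30.55
ee_pos: [0.6439, -0.2036, 0.134]
tcp_rot: [2.221, 2.221, 0.0]
force: [0.8, -0.1, -0.1]
gripper_width: 0.377
gripper_force: 25.1
tcp [ 0.6439 -0.2036  0.134 ] cols 280 361 row 246 ring centre in tool x,y mm [-0.5 -0.2]
```

```bash
python3 -m crank '[22,1,-0.33,0,0, 22,1,-0.33,0,0, 22,1,-0.33,0,0, 22,1,-0.33,0,0, 22,1,-0.33,0,0, 22,1,-0.33,0,0, 22,1,-0.33,0,0, 22,1,-0.33,0,0, 22,1,-0.33,0,0, 22,1,-0.33,0,0, 22,0.36,-0.13,0,0, 22,0,0,0,0]'; python3 -m crank '[22,0,0,0.5,0, 22,0,0,0.4,0, 22,0,0,0,0, 22,0,0,0,0]'
```

```text
t: 31.8
ee_pos: [0.5569, 0.0563, 0.1327]
tcp_rot: [-2.217, -2.222, 0.003]
force: [0.7, -0.8, 0.2]
gripper_width: 0.374
gripper_force: 25.1
t: 32.2
ee_pos: [0.5581, 0.0545, 0.1106]
tcp_rot: [-2.222, -2.219, 0.002]
force: [-0.4, 0.2, -0.3]
gripper_width: 0.375
gripper_force: 25.1
```

```bash
c="python3 -m crank"; g="python3 g.py 10"
$c '[22,0.03,0,0.2,0, 22,0,0,0.2,0, 22,0,0,0.15,0, 22,0,0,0.1,0, 22,0,0,0,0]' && $c '[22,0,0,0.1,0, 22,0,0,0.1,0, 22,0,0,0,0]' >/dev/null && $g &&  $c '[22,0,0,0.1,0, 22,0,0,0.1,0, 22,0,0,0,0]' >/dev/null && $g && $c '[22,0,0,0.1,0, 22,0,0,0,0]' >/dev/null && $g && $c '[22,0,0,0.06,0, 22,0,0,0,0]' >/dev/null && $g
```

```text
t: 32.7
ee_pos: [0.5579, 0.0561, 0.0948]
tcp_rot: [-2.221, -2.221, 0.001]
force: [0.8, 0.6, -1.0]
gripper_width: 0.377
gripper_force: 25.1
0.0900 [-0.9 -1.   0.5] t 33.00
0.0849 [-0.3 -0.6 -0.5] t 33.30
0.0825 [ 0.7 -2.8 -0.6] t 33.50
0.0812 [ 1.2 -3.2  1.5] t 33.70
```

```bash
c="python3 -m crank"; g="python3 g.py 10"
$c '[22,0,0,0.06,0, 22,0,0,0,0]' >/dev/null && $g && $c '[22,0,0,0.05,0, 22,0,0,0,0]' >/dev/null && $g && $c '[22,0,0,0.03,0, 22,0,0,0,0]' >/dev/null && $g && $c '[22,0,0,0.025,0, 22,0,0,0,0]' >/dev/null && $g && $c '[22,0,0,0.02,0, 22,0,0,0,0]' >/dev/null && $g && $c '[22,0,0,0.02,0, 22,0,0,0,0]' >/dev/null && $g && $c '[22,0,0,0.016,0, 22,0,0,0,0]' >/dev/null && $g && $c '[22,0,0,0.016,0, 22,0,0,0,0]' >/dev/null && $g
```

```text
0.0796 [ 1.  -4.   1.9] t 33.90
0.0783 [ 0.3 -3.5  2.6] t 34.10
0.0776 [-0.8 -4.1  2.5] t 34.30
0.0770 [-0.1 -3.8  3. ] t 34.50
0.0765 [-0.9 -3.8  2.5] t 34.70
0.0761 [-1.1 -4.5  4.9] t 34.90
0.0761 [-0.7 -4.2  6.9] t 35.10
0.0761 [-2.1 -3.5  9.3] t 35.30
```

```bash
python3 -m crank '[22,0,0,0.012,0, 22,0,0,0,0, 22,0,0,0,0]'; python3 -m crank '[22,0,0,-0.04,0, 22,0,0,0,0, 87,0,0,0,0, 87,0,0,0,0, 87,0,0,0,0, 87,0,0,0,0]'; python3 -m crank '[87,0,0,-0.5,0, 87,0,0,-1,0, 87,0,0,-1,0, 87,0,0,-1,0, 87,0,0,0,0, 87,0,0,0,0]'; python3 -c "
from h import *
a=look('wrist')['image'][:,:,::-1]
b=look('side')['image'][190:260,285:375,::-1]
cv2.imwrite('pics/v3.png',np.hstack([cv2.resize(a[60:300,180:460],(400,343)),cv2.resize(b,(400,343))]))"
```

```text
t: 35.6
ee_pos: [0.5582, 0.056, 0.0761]
tcp_rot: [2.221, 2.221, 0.0]
force: [-1.9, -3.8, 12.5]
gripper_width: 0.374
gripper_force: 29.3
t: 36.2
ee_pos: [0.5573, 0.0568, 0.0752]
tcp_rot: [-2.22, -2.22, 0.001]
force: [1.3, 1.3, 0.2]
gripper_width: 0.651
gripper_force: 0.0
t: 36.8
ee_pos: [0.5582, 0.0562, 0.1641]
tcp_rot: [2.221, 2.221, 0.001]
force: [-0.0, 1.4, -0.6]
gripper_width: 0.995
gripper_force: 0.0
```

View pics/v3.png

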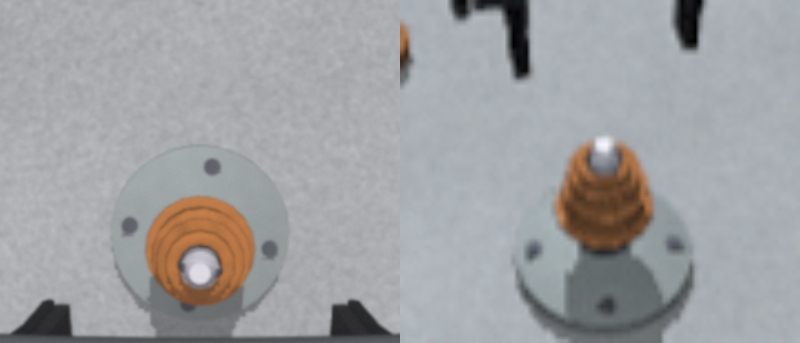

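All three rings are stacked flat and centred. The contact heights agree with each other: M settled at 64.0 mm TCP and S at 76.1 mm.

```bash
python3 -c "
from rig import env
print(env.finish_job())"
```

```text
the job is handed in; nothing more can be done
None
```

I threaded the three rings onto the mandrel in order (largest, middle, smallest), pushed each down by feel until it stopped, released them, and handed the job in at about 37 s; the hand-in returned no verdict.

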